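Switch the studio feed to source six and take it

ROBOT

A 6-joint arm with a two-finger parallel gripper is mounted at the origin on the work surface. World frame = base frame: x ahead of the robot, y to its left, z up, the work surface at z = 0. Lengths are in m, angles in rad, forces in N, time in s.
With the tool pointing down it reaches from about 0.3 to 0.775 m from the base axis. Payload 14.6 kg.
Tool frame: the origin (TCP) lies on the centre line of the jaws, within the pads' length; the fingertips stand 19 mm ahead of it and the grasp point (between the pads) is the TCP; z points along the fingers, y is the line along which they close (so a half turn about z gives the same grasp; the last joint's range is limited). The gripper opens to 94 mm and grips with 3 to 60 N. Pads are 16 mm wide; open, the fingers measure 119 mm over their backs; the gripper's body (75 mm by 177 mm) begins 78 mm behind the grasp point.
Start: joints at [1.265, 0.3, 1.521, -0, 1.321, -0.067], TCP at [0.13, 0.534, 0.224] pointing down, gripper open.
Joint ranges: [-3.03, 3.03], [-0.79, 2.21], [0.23, 2.52], [-1.04, 4.18], [0, 3.07], [-2.55, 2.55]. Speed limits (rad/s): [2.22, 2.22, 2.57, 3.14, 3.14, 3.14].

INTERFACE

Orientations are given as a rotation vector (axis times angle).
In Python, from bench import sensors, camera, camera_model, order gives the robot as it stands.
- The arm moves only by the tool carry_out, never from a script. Its argument "series" is a list that holds one entry, the list of rows, each a list of 5 numbers: the finger opening in m, from 0 to 0.094, then the shift along the world's x, y, z in m, then the turn about the world's z in rad. A call has 1 to 12 rows; each row is the pose to reach, as a shift and turn from the pose commanded when the call began; what a row does not reach only later rows make up. A row lasts 1/8 s, in which the tool goes at most 62.5 mm and 10.7 degrees, less where a joint would pass 70% of its speed; a pose out of reach is approached as far as the arm can. A call with a gripper value outside its range is refused whole. The fingers move at their own pace and stop on an object; "force" is the grip in N (left out, the last holds). Time passes only in rows, so rows that repeat a pose let the fingers close. It gives the time, the measured TCP pose, the force, the opening and the grip force at its end, in the units of the state.
- sensors.observe(): the state, without advancing time (a new reading comes with each control period).
- camera(name): name is "side" or "top"; returns the picture (480x640x3 uint8, red, green, blue); there is no depth.
- camera_model(name): a dict with "K" (3x3 intrinsics, pixels), "eye" and "rotation" of the camera in the world. Camera axes: x right, y down, z forward; pixel columns grow to the right and rows downward; lengths in m; the calibration is good to about 2 mm. A picture is of the moment at which its call begins. camera_model takes no time and is no camera call.
- order.hand_in(): hands the job in; it is judged then, once.
The state is a dict: "time_s": time; "joint_pos": joint angles; "qvel": joint speeds; "effort": joint torques, N m; "tool_pos": TCP position; "orientation": TCP orientation; "contact_force": force on the tool from outside, world axes, zero at the start; "torque": the same for the moment, N m; "finger_gap": finger opening in m; "finger_force": force on a finger pad.
Only numpy, scipy, OpenCV 4.12 (cv2) and the standard library are available. Lean on these libraries where they do the work, as an engineer would, in place of code of your own. Each camera call takes 0.05 s, during which the arm holds its last target. There are 200 camera calls.

TASK

On the video switch box, push the pointer of the big selector round clockwise with a fingertip, click by click, until it rests in the sixth position (counting clockwise, the first at the anticlockwise end of the marks); then press the take button fully down and let it spring back. Only push: do not pinch the pointer, do not press take on any other source, leave the small trim knob as it is, and do not lift or shift the loose things lying about.

Things in the scene. Friction and masses are not known exactly. Their poses are not given: they have to be found in the camera images.
- console: fixed grey video switch box with a bare metal top plate, 240 x 360 x 50 mm (x, y, z). Origin: centre of its underside; plate at z = 50 mm; x points to its far side (four round sockets), y to its left; turned about the vertical only. On top, in its frame: the big selector's axis at (0, 90) mm, take button at (-60, -105), trim knob at (60, -105).
- selector (a joint): angle of the big selector, rad: 0 at position 1, growing clockwise seen from above. Eight click positions 0.5236 rad (30 degrees) apart, position n at (n - 1) x 0.5236, end stops just beyond 1 and 8. Starts in one of the first three. Pointer direction from above: 105 degrees anticlockwise of the console's x at position 1, then 75, 45, ... -45 at position 6, -105 at position 8.
- selector_axis (a point): point on the selector's upright axis, 32 mm above the console's plate. Black hub 44 mm across, 12 mm high, with an upright black blade (the pointer) across it, 14 mm thick, reaching 62 mm out on its pointing side (white line on top) and 22 mm on the other; it stands from 4 to 32 mm above the plate (its sides to 28 mm).
- selector_tip (a point): point on top of the blade near its pointing end, 60 mm out from the axis, 32 mm above the plate. Eight black marks on the plate, from 68 mm out, show the positions (first and last are longer).
- blade_side (a point): point in the middle of the pointing part of the blade's flat side face on its anticlockwise side, 45 mm out from the axis, 16 mm above the plate: push here to turn clockwise. Touching this and the opposite side at once counts as pinching. It takes about 0.13 N m (3 N at 45 mm out) to pass the hump midway between two clicks; it then springs on by itself into the next click and stays there when let go.
- take (a joint): travel of the take button in m: 0 up, 0.006 fully down; it springs back, and full travel takes about 5 N.
- take_top (a point): centre of the top of the take button when up (moves with it), a grey round push button 28 mm across in a dark 44 mm collar; its top is 22 mm above the console's plate, the collar's 12 mm.
- trim_edge (a point): point on the top rim of the small trim knob (28 mm diameter, 18 mm high, a plain round knob at the console's far right), 13 mm off its axis. Not to be turned.
- lens_cap: loose black disc, 48 mm across, 10 mm high, lying on the console's plate between selector and take button. Origin: underside centre.
- usb_stick: loose memory stick, 54 x 18 x 9 mm, lying on the console's plate towards its far side. Origin: underside.
- tablet: loose black drawing tablet, 220 x 340 x 9 mm, on the table to the left. Origin: underside centre.
- stylus: loose stylus, 165 x 9 x 9 mm, lying on the tablet. Origin: underside.
- pen_case: loose flat grey pen case, 190 x 55 x 22 mm, on the table at the left, nearer the robot. Origin: underside centre.
- mug: white mug, 80 mm across, 92 mm high. Origin: underside centre.
- mouse: black computer mouse, 105 x 60 x 26 mm, on the table at the right. Origin: underside centre.
- tape_roll: roll of tape, 70 mm across, 22 mm high, lying on the table at the right, nearer the robot. Origin: underside centre.

How it is judged:
On the way, in this order (a step that is already met when the one before it is completed fails the run):
1. the selector rests in position 6 (value of joint selector between 2.51 and 2.73 rad and velocity of joint selector between -0.2 and 0.2 rad/s), for 0.3 s.
2. the take button is pressed fully down with the selector in position 6 (value of joint selector between 2.51 and 2.73 rad and value of joint take above 0.0045 m), for 0.05 s.
At the end, for the whole second after the job is handed in: The selector rests in position 6 (2.62 rad, within 0.11), the take button was pressed down after that (at least 4.5 of its 6 mm) and is up again, the trim knob's rim has not moved 5 mm and no loose thing has moved 20 mm (value of joint selector between 2.51 and 2.73 rad and velocity of joint selector between -0.1 and 0.1 rad/s and value of joint take below 0.001 m and distance of trim_edge from where it was at the start of the episode below 0.005 m and distance of each of lens_cap, usb_stick, tablet, stylus, pen_case, mug, mouse, tape_roll from where it was at the start of the episode below 0.02 m); the robot touches nothing.
It fails at once if take pressed (over 3 mm) while the selector is not in position 6 (value of joint take above 0.003 m and not (value of joint selector between 2.51 and 2.73 rad)).
It fails at once if the blade pinched from both sides (contact force between each of selector_c2, selector_c3 and the fingers above 0.7 N).
It fails at once if the trim knob turned (its rim moved over 5 mm) (distance of trim_edge from where it was at the start of the episode above 0.005 m).
It fails at once if a loose thing lifted or shifted by more than 20 mm (distance of any of lens_cap, usb_stick, tablet, stylus, pen_case, mug, mouse, tape_roll from where it was at the start of the episode above 0.02 m).
It also fails if it takes over 64 s, if anything falls off the work surface, if the arm or the gripper's body presses on something with over 40 N, if the wrist force passes 120 N, or if a joint passes its speed limit or range.

## Working session

There is one attempt and no reset: what is moved stays moved. The work goes in short steps, Python scripts to look and compute and a tool call to move; the robot and the scene stay as the last step left them, time stands still between calls to the robot, and variables do not carry over. Pictures are saved under pics/ and viewed, at most 10 in all, crops included, and the job is handed in when it is done.

Besides the shell and the picture viewer there is one more tool, called after "Request:" as a command line: name --argument value ..., lists and objects as JSON in quotes. carry_out: Moves the arm, as the interface text tells. Its arguments: {"type":"object","properties":{"series":{"type":"array","items":{"type":"array","items":{"type":"array","items":{"type":"number"}}}},"force":{"type":"number"}},"required":["series"]}

```bash
mkdir -p pics
python3 - <<'E'
from bench import sensors,camera,camera_model
import cv2
for n in("top","side"):
    cv2.imwrite(f"pics/{n}0.png",camera(n)[:,:,::-1]); m=camera_model(n); print(n,m)
print(sensors.observe())
E
```

```text
top {'K': array([[621.13687046,   0.        , 310.33120047],
       [  0.        , 621.13687046, 236.58401881],
       [  0.        ,   0.        ,   1.        ]]), 'eye': array([0.22845946, 0.08091871, 1.5791396 ]), 'rotation': array([-2.15388311,  2.12420901, -0.18990348])}
side {'K': array([[606.97813666,   0.        , 319.19641157],
       [  0.        , 606.97813666, 250.6738776 ],
       [  0.        ,   0.        ,   1.        ]]), 'eye': array([-0.25279514,  1.27279641,  0.86385252]), 'rotation': array([-0.65080587,  2.41480237, -1.41468764])}
{'time_s': 0.1, 'joint_pos': array([ 1.26538681e+00,  3.00408406e-01,  1.52148381e+00, -1.81857226e-05,
        1.32069209e+00, -6.65616553e-02]), 'qvel': array([ 3.54295745e-04,  5.65189092e-04, -1.83523973e-03, -2.17452113e-04,
       -2.87551547e-04, -9.15926579e-05]), 'effort': array([ 9.77279051e-04, -5.32637644e+01, -3.53288376e+01,  7.09423888e-02,
        2.34221370e-02, -4.67547648e-05]), 'tool_pos': array([0.13004707, 0.53419765, 0.22396186]), 'orientation': array([-3.74263301e-01, -3.11905205e+00,  1.53584904e-03]), 'contact_force': array([ 0.378516  , -0.00561563,  0.24709239]), 'torque': array([-0.00576098,  0.02579065, -0.01997318]), 'finger_force': 0.0, 'finger_gap': 0.09428500927618441}
```

View pics/top0.png

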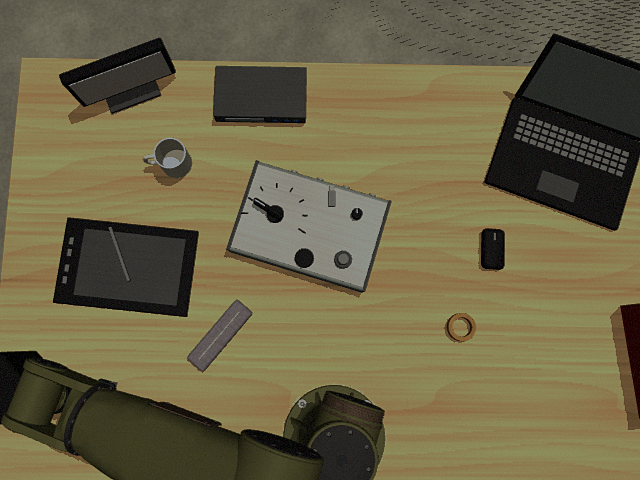

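View pics/side0.png

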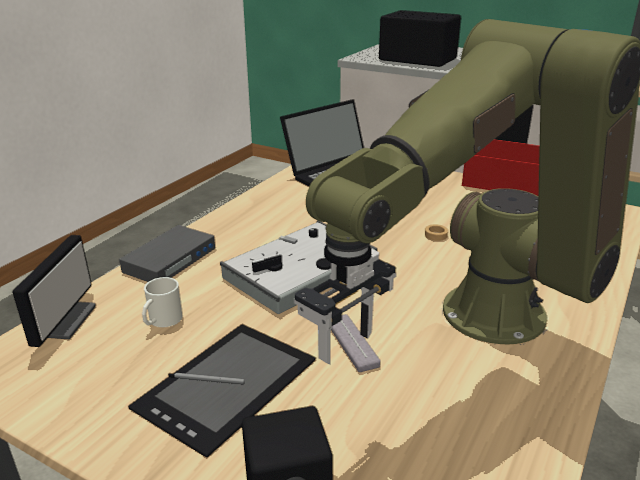

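The top view shows the console with its corners near (257,162), (390,200), (363,292) and (227,250). The selector is near (275,213), with its pointer towards (252,200), which looks like position 2. Take is near (343,260). The side view shows the arm clear of the console. Next I'll measure the console pose.

```bash
cat > h.py <<'E'
import numpy as np,cv2
from scipy.spatial.transform import Rotation as R
from bench import camera,camera_model,sensors
def ray(n,px,z):
    m=camera_model(n); d=R.from_rotvec(m["rotation"]).apply(np.linalg.inv(m["K"])@[px[0],px[1],1.])
    return (m["eye"]+d*(z-m["eye"][2])/d[2])[:2]
def proj(n,p):
    m=camera_model(n); q=m["K"]@R.from_rotvec(m["rotation"]).inv().apply(np.array(p)-m["eye"]); return q[:2]/q[2]
E
python3 - <<'E'
from h import *
im=cv2.imread("pics/top0.png"); hsv=cv2.cvtColor(im,cv2.COLOR_BGR2HSV)
mk=((hsv[...,1]<40)&(hsv[...,2]>120)).astype(np.uint8)*255
mk[:150]=0;mk[310:]=0;mk[:,:215]=0;mk[:,400:]=0
cs,_=cv2.findContours(mk,cv2.RETR_EXTERNAL,cv2.CHAIN_APPROX_NONE)
c=cv2.convexHull(max(cs,key=cv2.contourArea))
w=np.array([ray("top",p[0],.05) for p in c])
r=cv2.minAreaRect((w*1000).astype(np.float32)); print(r); b=cv2.boxPoints(r); print(b)
ctr=np.array(r[0])/1000
e=max([(b[1]-b[0]),(b[2]-b[1])],key=np.linalg.norm); e=e/np.linalg.norm(e); e=e*np.sign(e[1])
x=np.array([e[1],-e[0]]); th=np.arctan2(x[1],x[0]); print("yaw",np.degrees(th))
T=lambda u,v:ctr+(x*u+e*v)/1000
print("axis",T(0,90),"take",T(-60,-105),"trim",T(60,-105))
big=cv2.resize(im[150:310,215:405],None,fx=4,fy=4,interpolation=cv2.INTER_CUBIC)
def dot(p,z,col):
    q=(proj("top",[*p,z])-[215,150]+.5)*4; cv2.circle(big,tuple(int(v) for v in q),3,col,-1)
for s in((120,180),(120,-180),(-120,180),(-120,-180)):dot(T(*s),.05,(0,0,255))
dot(T(0,90),.082,(0,0,255));dot(T(-60,-105),.072,(0,0,255));dot(T(60,-105),.068,(0,0,255))
for k in range(8):
    a=np.radians(105-30*k); dot(T(60*np.cos(a),90+60*np.sin(a)),.082,(0,255,0) if k==1 else (255,0,0))
cv2.imwrite("pics/chk.png",big)
E
```

```text
((517.7775268554688, 69.69560241699219), (342.399658203125, 224.86033630371094), 73.69063568115234)
[[ 361.79468   -63.042007]
 [ 577.6065   -126.188095]
 [ 673.7604    202.43321 ]
 [ 457.94855   265.57928 ]]
yaw -16.309359
axis [0.54305164 0.15607395] take [ 0.43070549 -0.01422973] trim [ 0.54587663 -0.04792855]
```

View pics/chk.png

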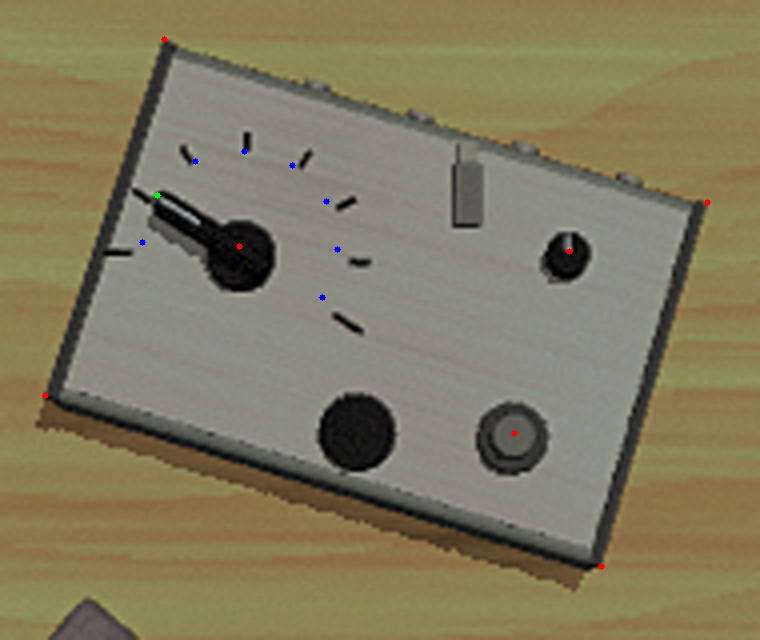

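The overlay fits: the predicted tip at position 2 lies on the pointer's end and the take dot is centred on the button. The pointer is therefore in position 2, and four clicks are needed. I'll move above the blade's anticlockwise side with closed fingers, the tool's y axis along the blade.

Request:
carry_out --series '[[[0,0.05,-0.04,0,-0.05],[0,0.1,-0.08,0,-0.1],[0,0.15,-0.118,0,-0.15],[0,0.2,-0.158,0,-0.2],[0,0.25,-0.197,0,-0.25],[0,0.3,-0.237,0,-0.3],[0,0.35,-0.276,0,-0.307],[0,0.39,-0.31,0,-0.307],[0,0.413,-0.3257,0,-0.307],[0,0.413,-0.3257,0,-0.307],[0,0.413,-0.3257,-0.05,-0.307],[0,0.413,-0.3257,-0.08,-0.307]]]' --force 20

```text
time_s: 1.6
tool_pos: [0.5416, 0.2093, 0.1424]
orientation: [-0.845, -3.024, 0.002]
contact_force: [0.4, 0.8, -0.1]
finger_gap: 0.0
finger_force: 0.0
```

```bash
cat > plan.py <<'E'
import numpy as np,sys
# usage: phi0 gap0 then list of phi,gap -> shifts
A=np.array([.543,.156])
def c(phi,g):
    a=np.radians(phi);u=np.array([np.cos(a),np.sin(a)]);n=np.array([-u[1],u[0]])
    return A+.045*u+(.015+g/1000)*n
v=[tuple(map(float,s.split(','))) for s in sys.argv[1:]]
for p,g in v[1:]: 
    d=c(p,g)-c(*v[0]); print(p,g,d.round(4),round(np.radians(p-v[0][0]),3))
E
python3 plan.py 58.7,12 58.7,6 58.7,0 53,0 48,0 43,0 38,0 35,0 35,15
python3 -c "
from bench import sensors as s;print(s.observe())"
```

```text
58.7 6.0 [ 0.0051 -0.0031] 0.0
58.7 0.0 [ 0.0103 -0.0062] 0.0
53.0 0.0 [ 0.0148 -0.0075] -0.099
48.0 0.0 [ 0.0187 -0.009 ] -0.187
43.0 0.0 [ 0.0224 -0.0108] -0.274
38.0 0.0 [ 0.0259 -0.013 ] -0.361
35.0 0.0 [ 0.028  -0.0144] -0.414
35.0 15.0 [ 0.0193 -0.0021] -0.414
{'time_s': 1.6, 'joint_pos': array([ 3.05613910e-01,  4.45276469e-01,  1.52065908e+00,  1.55620006e-04,
        1.17771382e+00, -7.20286308e-01]), 'qvel': array([ 2.87559244e-03,  2.39297590e-01,  2.16851741e-01, -5.00643005e-04,
       -4.67659635e-01, -3.87418063e-04]), 'effort': array([-2.06268886e-01, -6.11978531e+01, -3.37049460e+01,  3.73215065e-02,
        7.85397459e-01, -7.17649764e-04]), 'tool_pos': array([0.54158772, 0.2092862 , 0.14239494]), 'orientation': array([-8.44976759e-01, -3.02395487e+00,  1.57531507e-03]), 'contact_force': array([ 0.35305874,  0.84132784, -0.08821308]), 'torque': array([-0.06601064,  0.00202727,  0.01658033]), 'finger_force': 0.0, 'finger_gap': 4.691734737013813e-05}
```

Request:
carry_out --series '[[[0,0,0,0,0],[0,0,0,-0.02,0],[0,0,0,-0.04,0],[0,0,0,-0.055,0],[0,0,0,-0.064,0],[0,0,0,-0.064,0],[0,0,0,-0.064,0]]]'

```text
time_s: 2.48
tool_pos: [0.5434, 0.2088, 0.0812]
orientation: [0.846, 3.025, 0.001]
contact_force: [-0.4, 1.1, -0.1]
finger_gap: 0.0003
finger_force: 0.0
```

Run:
```python
from h import *
im=camera("top")[:,:,::-1][150:310,215:405]
im2=camera("side")[:,:,::-1][200:340,200:400]
cv2.imwrite("pics/p1.png",np.hstack([cv2.resize(im,(400,337)),cv2.resize(im2,(400,337))]))
print(sensors.observe()["tool_pos"],sensors.observe()["contact_force"])
```

```text
[0.54339814 0.20878259 0.08110861] [0.2396006  0.73355267 0.17543528]
```

View pics/p1.png

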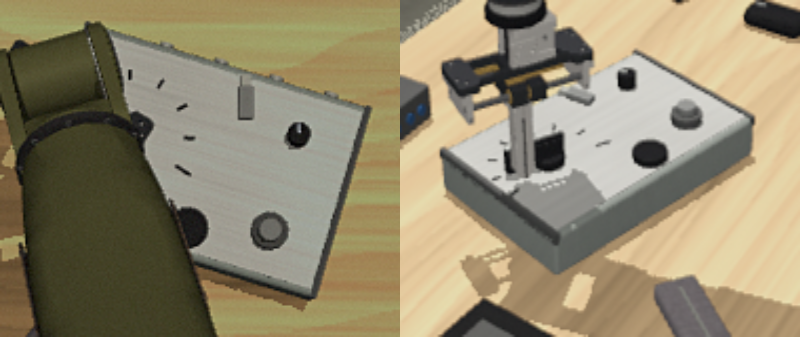

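The side crop shows the closed fingertips standing on the near (anticlockwise) side of the blade, clear of it. I'll push the first click.

Request:
carry_out --series '[[[0,0.0051,-0.0031,0,0],[0,0.0103,-0.0062,0,0],[0,0.0148,-0.0075,0,-0.099],[0,0.0187,-0.009,0,-0.187],[0,0.0187,-0.009,0,-0.187]]]'

```text
time_s: 3.2
tool_pos: [0.5621, 0.1995, 0.0805]
orientation: [-1.125, -2.933, -0.0]
contact_force: [-2.5, 1.4, 2.1]
finger_gap: 0.0007
finger_force: 1.0
```

Request:
carry_out --series '[[[0,0.0037,-0.0018,0,-0.087],[0,0.0072,-0.004,0,-0.174],[0,0.0072,-0.004,0,-0.174],[0,0.0072,-0.004,0,-0.174]]]'

```text
time_s: 3.7
tool_pos: [0.5689, 0.1957, 0.0804]
orientation: [-1.372, -2.826, 0.0]
contact_force: [0.3, 1.0, -0.2]
finger_gap: 0.0008
finger_force: 0.0
```

```bash
python3 plan.py 38,0 35,0 29,0 23,0 17,0 11,0 6,0; python3 plan.py 6,0 0,0 -6,0 -12,0 -18,0 -24,0; python3 plan.py -24,0 -30,0 -36,0 -42,0 -48,0 -53,0 -53,12 -53,25
python3 - <<'E'
from h import *
im=camera("top")[:,:,::-1][150:310,215:405]
im2=camera("side")[:,:,::-1][200:340,200:400]
cv2.imwrite("pics/p2.png",np.hstack([cv2.resize(im,(400,337)),cv2.resize(im2,(400,337))]))
E
```

```text
35.0 0.0 [ 0.002  -0.0014] -0.052
29.0 0.0 [ 0.0059 -0.0046] -0.157
23.0 0.0 [ 0.0093 -0.0081] -0.262
17.0 0.0 [ 0.0124 -0.012 ] -0.367
11.0 0.0 [ 0.0151 -0.0162] -0.471
6.0 0.0 [ 0.017  -0.0199] -0.559
0.0 0.0 [ 0.0018 -0.0046] -0.105
-6.0 0.0 [ 0.0031 -0.0094] -0.209
-12.0 0.0 [ 0.0039 -0.0143] -0.314
-18.0 0.0 [ 0.0042 -0.0193] -0.419
-24.0 0.0 [ 0.004  -0.0242] -0.524
-30.0 0.0 [-0.0007 -0.0049] -0.105
-36.0 0.0 [-0.002  -0.0097] -0.209
-42.0 0.0 [-0.0037 -0.0144] -0.314
-48.0 0.0 [-0.006  -0.0188] -0.419
-53.0 0.0 [-0.0081 -0.0223] -0.506
-53.0 12.0 [ 0.0014 -0.0151] -0.506
-53.0 25.0 [ 0.0118 -0.0073] -0.506
```

View pics/p2.png

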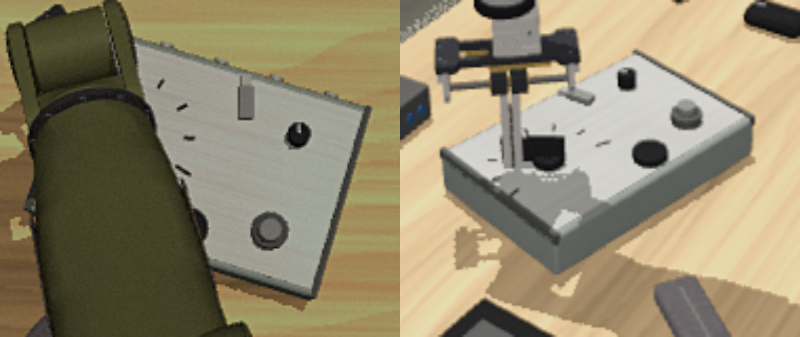

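The contact force rose to about 3 N and then dropped to zero, so the blade clicked to position 3. The side crop shows it turned ahead of the finger. Two more clicks follow.

Request:
carry_out --series '[[[0,0.002,-0.0014,0,-0.052],[0,0.0059,-0.0046,0,-0.157],[0,0.0093,-0.0081,0,-0.262],[0,0.0124,-0.012,0,-0.367],[0,0.0151,-0.0162,0,-0.471],[0,0.017,-0.0199,0,-0.559],[0,0.017,-0.0199,0,-0.559],[0,0.017,-0.0199,0,-0.559]]]'

```text
time_s: 4.8
tool_pos: [0.5859, 0.176, 0.0805]
orientation: [-2.099, -2.338, 0.0]
contact_force: [-0.3, -0.0, 0.1]
finger_gap: 0.0003
finger_force: 0.0
```

Request:
carry_out --series '[[[0,0.0018,-0.0046,0,-0.105],[0,0.0031,-0.0094,0,-0.209],[0,0.0039,-0.0143,0,-0.314],[0,0.0042,-0.0193,0,-0.419],[0,0.004,-0.0242,0,-0.524],[0,0.004,-0.0242,0,-0.524],[0,0.004,-0.0242,0,-0.524]]]'

```text
time_s: 5.68
tool_pos: [0.59, 0.1518, 0.0805]
orientation: [-2.632, -1.715, -0.0]
contact_force: [0.3, -1.3, -0.1]
finger_gap: 0.0004
finger_force: 0.0
```

Run:
```python
from h import *
im=camera("top")[:,:,::-1][150:310,215:405]
im2=camera("side")[:,:,::-1][200:340,200:400]
cv2.imwrite("pics/p3.png",np.hstack([cv2.resize(im,(400,337)),cv2.resize(im2,(400,337))]))
```

```text
(no output)
```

View pics/p3.png

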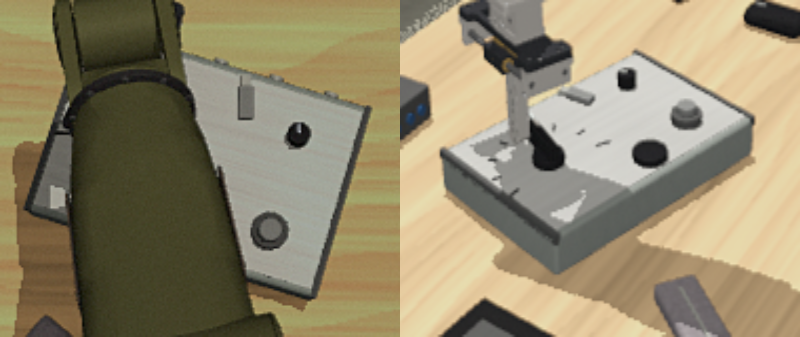

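The side crop shows the blade ahead of the finger, pointing to the far side, which fits position 5. I'll make the last click, stop short of the detent, back off and lift.

Request:
carry_out --series '[[[0,-0.0007,-0.0049,0,-0.105],[0,-0.002,-0.0097,0,-0.209],[0,-0.0037,-0.0144,0,-0.314],[0,-0.006,-0.0188,0,-0.419],[0,-0.0081,-0.0223,0,-0.506],[0,-0.0081,-0.0223,0,-0.506],[0,-0.0081,-0.0223,0,-0.506]]]'

```text
time_s: 6.65
tool_pos: [0.582, 0.1295, 0.0805]
orientation: [-2.978, -1.001, -0.0]
contact_force: [-0.3, -0.3, -0.4]
finger_gap: 0.0003
finger_force: 0.0
```

Request:
carry_out --series '[[[0,0.0095,0.0072,0,0],[0,0.0095,0.0072,0,0],[0,0.0095,0.0072,0.05,0],[0,0.0095,0.0072,0.1,0],[0,-0.03,-0.04,0.1,0.1],[0,-0.07,-0.08,0.1,0.2],[0,-0.11,-0.12,0.1,0.3],[0,-0.15,-0.155,0.1,0.4],[0,-0.15,-0.155,0.1,0.5],[0,-0.15,-0.155,0.1,0.5]]]'

```text
time_s: 7.9
tool_pos: [0.432, -0.0259, 0.1808]
orientation: [2.64, 1.702, 0.001]
contact_force: [0.7, 0.1, -0.1]
finger_gap: 0.0003
finger_force: 0.0
```

Run:
```python
from h import *
im=camera("top")[:,:,::-1][150:310,215:405]
im2=camera("side")[:,:,::-1][200:340,200:400]
cv2.imwrite("pics/p4.png",np.hstack([cv2.resize(im,(400,337)),cv2.resize(im2,(400,337))]))
print(sensors.observe()["tool_pos"])
```

```text
[ 0.4321876  -0.02547941  0.18045396]
```

View pics/p4.png

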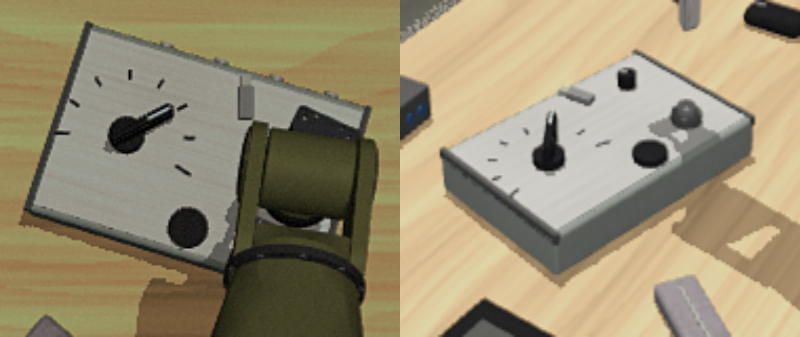

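The top crop shows the pointer at (175,108), on the sixth mark. Nothing else has moved. Next I'll press take.

Request:
carry_out --series '[[[0,-0.0015,0.0115,0,0],[0,-0.0015,0.0115,-0.04,0],[0,-0.0015,0.0115,-0.075,0],[0,-0.0015,0.0115,-0.085,0],[0,-0.0015,0.0115,-0.09,0],[0,-0.0015,0.0115,-0.093,0],[0,-0.0015,0.0115,-0.0955,0],[0,-0.0015,0.0115,-0.0955,0],[0,-0.0015,0.0115,-0.0955,0]]]'

```text
time_s: 9.12
tool_pos: [0.4308, -0.0142, 0.0854]
orientation: [2.64, 1.702, 0.002]
contact_force: [-0.2, 3.7, 4.2]
finger_gap: 0.0006
finger_force: 2.3
```

Request:
carry_out --series '[[[0,0,0,-0.001,0],[0,0,0,-0.002,0],[0,0,0,-0.002,0],[0,0,0,-0.002,0]]]'

```text
time_s: 9.62
tool_pos: [0.431, -0.0142, 0.0847]
orientation: [2.639, 1.702, 0.002]
contact_force: [-9.7, 5.1, 30.6]
finger_gap: 0.0003
finger_force: 15.3
```

The force jumped to 30 N, so the button is on its hard stop and fully down. Retreating now.

Request:
carry_out --series '[[[0,0,0,0.01,0],[0,0,0,0.05,0],[0,0,0,0.1,0],[0,-0.03,-0.05,0.12,0],[0,-0.06,-0.1,0.12,0],[0,-0.09,-0.15,0.12,0],[0,-0.09,-0.2,0.12,0],[0,-0.09,-0.2,0.12,0],[0,-0.09,-0.2,0.12,0]]]'

```text
time_s: 10.75
tool_pos: [0.3401, -0.2139, 0.2027]
orientation: [-2.64, -1.702, 0.001]
contact_force: [-0.1, 0.0, -0.0]
finger_gap: 0.0005
finger_force: 0.0
```

Run:
```python
from h import *
cv2.imwrite("pics/p5.png",camera("top")[:,:,::-1])
s=sensors.observe();print(s["tool_pos"],s["contact_force"])
```

```text
[ 0.34032964 -0.21353469  0.20275658] [-0.22572504  0.11611731 -0.12144584]
```

View pics/p5.png

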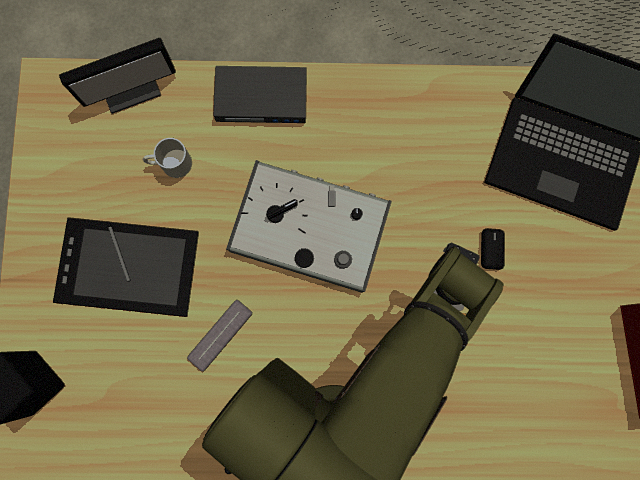

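The pointer at (290,205) rests on the sixth mark. The take button at (343,260) looks up, everything visible is where it was, and the arm is clear.

```bash
python3 -c "
from bench import order;print(order.hand_in())"
```

```text
the job is handed in; nothing more can be done
None
```

I pushed the selector four clicks, from position 2 to position 6, pressed take fully down and let it spring back, then handed the job in; no verdict was returned. The final picture shows nothing disturbed, though the arm hid the tape roll.

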